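Seat the retaining comb over the micro instruments

TASK

Pick up the four-toothed retaining comb by its grip tab, carry it to the instrument tray and lower it over the middle of the tray's four-lane rack, square across it, so that each tooth goes into its own lane above an instrument. Keep hold of it until its bar is down on the ribs, then let go and leave it upright. Leave the three-toothed comb where it stands.

Things in the scene. Friction and masses are not known exactly. Their poses are not given: they have to be found in the camera images.
- comb4: FOUR-toothed comb, loose, grey plastic, 90 g, standing on its teeth. Origin: centre of the teeth's underside; z up, y along the bar. Four plate teeth 34 mm apart along y, each 7 thick (y), 40 wide (x), 30 high. On them the bar, 115 (y) x 24 x 12 high; on its middle the grip tab, 12 thick (x), 40 long (y), from z = 42 to 72 mm. Same either way round.
- tray: Fixed metal tray 260 (x) x 165 mm, rim 22 high, four thin instruments along x. Origin: centre of underside; z up. Rack at its middle: five grey ribs along x, 70 long, 5 thick, tops at z = 46, at y = -68, -34, 0, 34, 68; so four lanes 29 wide. Seated, comb4 is centred on it, bar along the tray's y on the rib tops, comb origin 16 mm above the tray's, its teeth clear of the instruments.
- comb3: THREE-toothed comb, loose, same plastic, shape and heights as the four-toothed one but only three teeth (34 mm apart) and a bar 81 mm long; not to be used. Origin: centre of the teeth's underside; z up, y along the bar.

How it is judged (in metres and radians):
On the way:
1. the four teeth are at least 16 mm down in their own lanes with the comb still held by the fingers (x of comb4 in the frame of tray between -0.02 and 0.02 m and y of comb4 in the frame of tray between -0.016 and 0.016 m and angle between the x axis of comb4 and the x axis of tray, either way round below 0.35 rad and z of comb4 in the frame of tray below 0.03 m and contact force between the fingers and comb4 above 0.5 N), for 0.05 s.
At the end, for the whole second after the job is handed in: The four-toothed comb is released, still, its bar on the ribs (origin under 21 mm above the tray's), within 20 mm of the rack's middle along the lanes, 16 mm across, 20 degrees of square and 10 of upright; the three-toothed comb within 30 mm of its start (x of comb4 in the frame of tray between -0.02 and 0.02 m and y of comb4 in the frame of tray between -0.016 and 0.016 m and angle between the x axis of comb4 and the x axis of tray, either way round below 0.35 rad and z of comb4 in the frame of tray below 0.021 m and angle between comb4's own z axis and vertical below 0.175 rad and linear speed of comb4 below 0.02 m/s and contact force between the fingers and comb4 below 0.1 N and distance of comb3 from where it was at the start of the episode below 0.03 m); the robot touches nothing.
It fails at once if the three-toothed comb is shifted by more than 30 mm (distance of comb3 from where it was at the start of the episode above 0.03 m).
It also fails if it takes over 35 s, if anything falls off the work surface, if the arm or the gripper's body presses on something with over 40 N, if the wrist force passes 120 N, or if a joint passes its speed limit or range.

ROBOT

A 6-joint arm with a two-finger parallel gripper is mounted at the origin on the work surface. World frame = base frame: x ahead of the robot, y to its left, z up, the work surface at z = 0. Lengths are in m, angles in degrees, forces in N, time in s.
With the tool pointing down it reaches from about 0.375 to 0.9 m from the base axis. Payload 3.1 kg.
Tool frame: the origin (TCP) lies midway between the tips of the shut fingers; the grasp point (between the pads) lies 19 mm behind it (bot.hold_point_z is the distance from the TCP to the grasp point, in m); z points along the fingers, y is the line along which they close (so a half turn about z gives the same grasp; the last joint's range is limited). The gripper opens to 87 mm and grips with 3 to 60 N. Pads are 19 mm wide; open, the fingers measure 117 mm over their backs; the gripper's body (75 mm by 190 mm) begins 51 mm behind the grasp point.
Start: joints at [-75.831, 30.224, 82.088, -0, 67.689, -10.227], TCP at [0.258, -0.569, 0.223] pointing down, gripper open.
Joint ranges: [-176.69, 176.69], [-43.24, 126.21], [12.49, 139.97], [-82, 262], [0, 151.66], [-163.58, 163.58]. Speed limits (degrees/s): [159.86, 159.86, 180, 180, 180, 180].

INTERFACE

Orientations are given as a 3x3 rotation matrix whose columns are the frame's x, y, z axes.
In Python, from rig import read_state, optics, order, bot gives the robot as it stands.
- The arm moves only by the tool drive_tool, never from a script. Its argument "steps" is a list of rows, each a list of 7 numbers: the finger opening in mm, from 0 to 87, then the shift along the tool's x, y, z normalised to -1 to 1, where 1 is 0.12 m, then the turn, a rotation vector about the tool's x, y, z normalised to -1 to 1, where 1 is 1.5 rad. In form: [[jaw, tx, ty, tz, ax, ay, az], ...]. A call has 1 to 8 rows; each row is the pose to reach, as a shift and turn from the pose commanded when the call began, along the tool's axes at that moment; what a row does not reach only later rows make up. A row lasts 1/10 s, in which the tool goes at most 50 mm and 8.59 degrees, less where a joint would pass 70% of its speed; a pose out of reach is approached as far as the arm can. A call with a number of a shift or a turn outside -1 to 1 is refused whole. A call with a gripper value outside its range is refused whole. The fingers move at their own pace and stop on an object; the grip force is fixed at half the most. Time passes only in rows, so rows that repeat a pose let the fingers close. It gives the time, the measured TCP pose, the force, the opening and the grip force at its end, in the units of the state.
- read_state(): the state, without advancing time (a new reading comes with each control period).
- optics.capture(name): name is "scene" or "top" or "wrist"; returns a dict with "color" (400x640x3 uint8, blue, green, red), "range_z" (400x640 float32, m along the optical axis (not along the pixel's ray), 0 where there is no reading), "fx", "fy", "cx", "cy" (pixels), "D" ([k1, k2, p1, p2, k3] as OpenCV has them; the pictures are not rectified), "rvec" (rotation vector, rad) and "tvec" (3), from world to camera coordinates, as OpenCV has them. Camera axes: x right, y down, z forward; pixel columns grow to the right and rows downward; lengths in m; the calibration is good to about 2 mm. A picture is of the moment at which its call begins.
- order.hand_in(): hands the job in; it is judged then, once.
The state is a dict: "time_s": time; "joint_positions": joint angles; "qvel": joint speeds; "tau": joint torques, N m; "position": TCP position; "tcp_rot": TCP orientation; "force": force on the tool from outside, world axes, zero at the start; "moment": the same for the moment, N m; "opening": opening from 0.0 (shut) to 1.0 (fully open); "grasp_force": force on a finger pad.
Only numpy, scipy, OpenCV 4.12 (cv2) and the standard library are available. Lean on these libraries where they do the work, as an engineer would, in place of code of your own. Each camera call takes 0.05 s, during which the arm holds its last target. There are 200 camera calls.

## Working session

There is one attempt and no reset: what is moved stays moved. The work goes in short steps, Python scripts to look and compute and a tool call to move; the robot and the scene stay as the last step left them, time stands still between calls to the robot, and variables do not carry over. Pictures are saved under pics/ and viewed, at most 10 in all, crops included, and the job is handed in when it is done.

Besides the shell and the picture viewer there is one more tool, called after ">>>" as a command line: name --pt "numbers of a row" for each row, then --argument value for the rest. drive_tool: Moves the arm, as the interface text tells. Scaled input: -1 to 1 covers 0.12 m each way for a shift and 1.5 rad each way for a turn. Its arguments: {"type":"object","properties":{"steps":{"type":"array"}},"required":["steps"]}

```bash
mkdir -p pics
cat > h.py <<'E'
import numpy as np, cv2
from rig import read_state, optics, order, bot
def cloud(c):
    h,w=c["range_z"].shape
    u,v=np.meshgrid(np.arange(w),np.arange(h))
    K=np.array([[c["fx"],0,c["cx"]],[0,c["fy"],c["cy"]],[0,0,1.]])
    p=cv2.undistortPoints(np.stack([u,v],-1).reshape(-1,1,2).astype(np.float64),K,np.array(c["D"],float)).reshape(h,w,2)
    z=c["range_z"][...,None].astype(float)
    P=np.concatenate([p*z,z],-1)
    R,_=cv2.Rodrigues(np.array(c["rvec"],float)); t=np.array(c["tvec"],float).ravel()
    W=(P-t)@R
    W[c["range_z"]<=0]=np.nan
    return W
E
python3 - <<'E'
from h import *
for n in("top","scene"):
    c=optics.capture(n); np.savez(""+n,W=cloud(c)); cv2.imwrite(f"pics/{n}0.png",c["color"])
    W=cloud(c); print(n,np.nanmin(W.reshape(-1,3),0),np.nanmax(W.reshape(-1,3),0))
E
```

```text
top [ 0.06630646 -0.97708897 -0.47021921] [1.24882112 1.30434867 0.59727792]
scene [-1.58888295 -2.05724899 -0.77265424] [1.24244509 0.74932221 0.41124236]
```

View pics/top0.png

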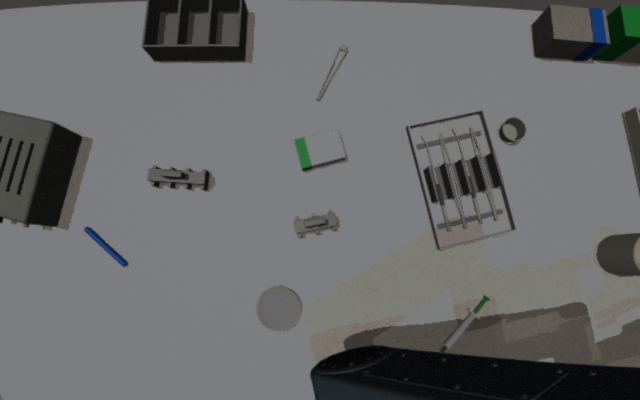

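View pics/scene0.png

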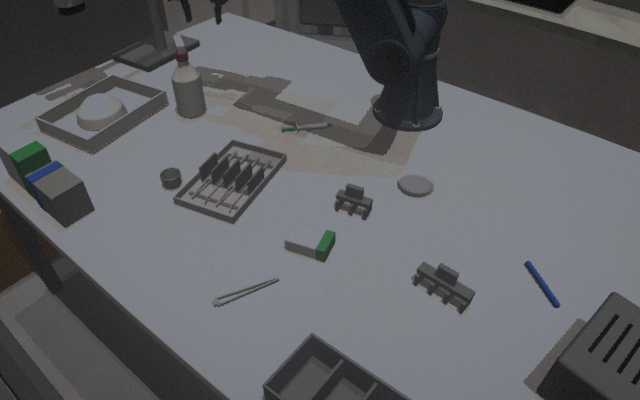

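The top view shows comb4 (4 teeth) at about (180,177), comb3 at (317,223), and the tray with its rack at about (462,178). The scene view agrees: comb4 at (445,285), comb3 at (353,200).

Run:
```python
from h import *
W=np.load("top.npz")["W"]
def reg(u0,u1,v0,v1,z0,z1):
    P=W[v0:v1,u0:u1].reshape(-1,3); P=P[~np.isnan(P[:,2])]
    return P[(P[:,2]>z0)&(P[:,2]<z1)]
def rep(n,P):
    if len(P)<5: print(n,len(P));return
    r=cv2.minAreaRect((P[:,:2]*1000).astype(np.float32))
    _,s,vt=np.linalg.svd(P[:,:2]-P[:,:2].mean(0),full_matrices=False)
    print(n,len(P),"med z",np.median(P[:,2]).round(4),"rect c",np.round(r[0],1),"size",np.round(r[1],1),"ang",round(r[2],1),"pca",np.degrees(np.arctan2(vt[0,1],vt[0,0])).round(1))
rep("c4 tab",reg(135,225,150,200,.058,.09)); rep("c4 bar",reg(135,225,150,200,.034,.05));
rep("c3 tab",reg(285,350,200,245,.058,.09)); rep("c3 bar",reg(285,350,200,245,.034,.05))
rep("rack",reg(400,520,105,255,.036,.06)); rep("tray rim",reg(400,520,105,255,.012,.03)); rep("tray",reg(400,520,105,255,.010,.06))
P=reg(400,520,105,255,-.01,.1); print(np.histogram(P[:,2],bins=np.arange(-.01,.06,.005)))
print(W[300,200],W[100,100])
```

```text
c4 tab 162 med z 0.0717 rect c [540.8 398.3] size [40.8 12.6] ang 86.2 pca -93.6
c4 bar 568 med z 0.0423 rect c [540.8 397.8] size [116.9  25.1] ang 86.7 pca -92.6
c3 tab 139 med z 0.0723 rect c [454.8 124. ] size [11.8 39.5] ang 11.9 pca -79.0
c3 bar 369 med z 0.0424 rect c [455.1 124.3] size [24.  80.8] ang 12.7 pca 101.6
rack 763 med z 0.045 rect c [ 570.2 -202.1] size [107.8 222.8] ang 31.8 pca -74.7
tray rim 2207 med z 0.0191 rect c [ 560.5 -205.1] size [261.5 234.9] ang 13.8 pca 174.0
tray 3835 med z 0.0206 rect c [ 560.5 -205.1] size [261.5 234.9] ang 13.8 pca 159.1
(array([   1, 3049, 8941, 2115, 1365,  471,  782,  204,  208,  180,  235,
        385,    5]), array([-0.01 , -0.005,  0.   ,  0.005,  0.01 ,  0.015,  0.02 ,  0.025,
        0.03 ,  0.035,  0.04 ,  0.045,  0.05 ,  0.055]))
[0.29857253 0.34977003 0.00145498] [ 7.12542947e-01  5.93911592e-01 -2.59832846e-04]
```

Run:
```python
from h import *
W=np.load("top.npz")["W"]
P=W[100:255,400:520].copy(); P[0:50,90:]=np.nan
P=P.reshape(-1,3);P=P[~np.isnan(P[:,2])]
def rep(n,P):
    r=cv2.minAreaRect((P[:,:2]*1000).astype(np.float32)); print(n,len(P),np.round(r[0],1),np.round(r[1],1),round(r[2],1)); return r
r=rep("tray",P[(P[:,2]>.010)&(P[:,2]<.03)])
d=np.linalg.norm(P[:,:2]-[.5605,-.205],axis=1)
Q=P[(P[:,2]>.043)&(P[:,2]<.055)&(d<.12)]
rep("rack",Q)
for a in np.arange(10,18,1.):
    t=np.radians(a); y=(Q[:,:2]-np.array(r[0])/1000)@[-np.sin(t),np.cos(t)]
    k=np.round(y/.034); off=np.mean([np.mean(y[k==i])-i*.034 for i in set(k)]) if True else 0
    print(a,len(Q),(y-k*.034).std().round(5), [(int(i),int((k==i).sum()),round(float(y[k==i].mean())*1000,1)) for i in sorted(set(k))])
I=cv2.imread("pics/top0.png")[95:260,395:525]; cv2.imwrite("pics/trayc.png",cv2.convertScaleAbs(cv2.resize(I,None,fx=4.5,fy=3.6,interpolation=2),alpha=1.8))
s=read_state();print(s)
print(bot.hold_point_z)
```

```text
tray 2636 [ 552.4 -172.2] [261.5 167. ] 13.8
rack 522 [ 551.4 -172.2] [ 70.6 141.9] 14.2
10.0 522 0.00236 [(-2, 108, -66.7), (-1, 106, -33.2), (0, 106, 0.2), (1, 100, 35.0), (2, 102, 67.9)]
11.0 522 0.00214 [(-2, 108, -66.8), (-1, 106, -33.2), (0, 106, 0.2), (1, 100, 35.0), (2, 102, 68.0)]
12.0 522 0.00196 [(-2, 108, -66.8), (-1, 106, -33.2), (0, 106, 0.2), (1, 100, 35.1), (2, 102, 68.0)]
13.0 522 0.00183 [(-2, 108, -66.9), (-1, 106, -33.2), (0, 106, 0.3), (1, 100, 35.1), (2, 102, 68.1)]
14.0 522 0.00177 [(-2, 108, -66.9), (-1, 106, -33.2), (0, 106, 0.3), (1, 100, 35.1), (2, 102, 68.1)]
15.0 522 0.00179 [(-2, 108, -66.9), (-1, 106, -33.1), (0, 106, 0.3), (1, 100, 35.2), (2, 102, 68.1)]
16.0 522 0.00187 [(-2, 108, -66.8), (-1, 106, -33.1), (0, 106, 0.3), (1, 100, 35.2), (2, 102, 68.1)]
17.0 522 0.00201 [(-2, 108, -66.8), (-1, 106, -33.1), (0, 106, 0.3), (1, 100, 35.2), (2, 102, 68.0)]
{'time_s': 0.1, 'joint_positions': array([-7.58292821e+01,  3.02720611e+01,  8.21470906e+01,  1.01073763e-03,
        6.76889245e+01, -1.02277645e+01]), 'qvel': array([-0.0689741 , -0.18830671, -0.14224835, -0.07847388,  0.08045558,
       -0.01090129]), 'tau': array([ 5.46556348e-04, -4.40983522e+01, -1.77151394e+01,  6.35893294e-02,
        5.33896149e-02, -4.06652691e-05]), 'position': array([ 0.25804397, -0.56854613,  0.22169726]), 'tcp_rot': array([[ 9.10697454e-01,  4.13073782e-01, -4.45961315e-04],
       [ 4.13073874e-01, -9.10695677e-01,  1.83288079e-03],
       [ 3.50979957e-04, -1.85341484e-03, -9.99998221e-01]]), 'force': array([-0.69819522, -0.88653688,  0.11380526]), 'moment': array([-0.00795694, -0.05786379, -0.01063397]), 'grasp_force': 0.0, 'opening': 0.9982702614079987}
0.0187
```

View pics/trayc.png

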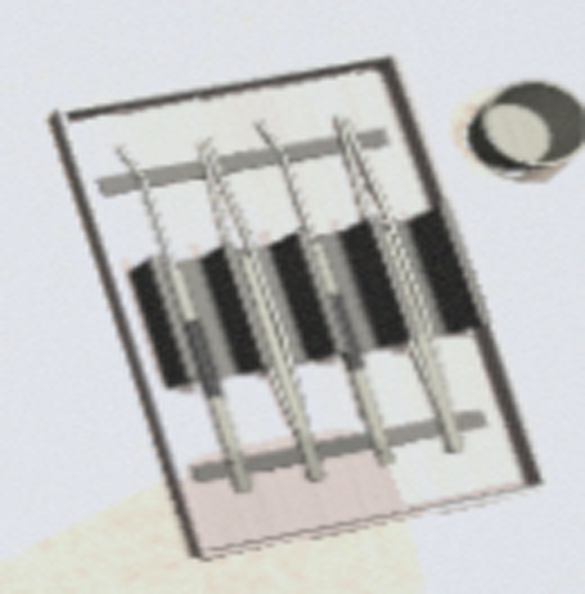

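The crop shows the five dark ribs between the instruments. The fit gives the rack centre at (0.552,-0.172) and yaw 14°, and comb4 at (0.541,0.398) with the bar at 86.6°. I'll check for obstacles on the path, then move.

Run:
```python
from h import *
W=np.load("scene.npz")["W"]
P=W[30:118,165:210].reshape(-1,3); P=P[(P[:,2]>.02)&(P[:,0]>0)]; print("bottle",np.nanmedian(P,0),P[:,2].max())
W=np.load("top.npz")["W"].reshape(-1,3)
for a in np.arange(0,1.01,.1):
    c=np.array([.258,-.569])+a*np.array([.283,.967]); d=np.hypot(W[:,0]-c[0],W[:,1]-c[1]); m=d<.12
    print(round(a,1),c.round(2),W[m,2].max().round(3) if m.any() else None)
```

```text
bottle [ 0.40889976 -0.49211501  0.09830694] 0.22059849958542094
0.0 [ 0.26 -0.57] 0.081
0.1 [ 0.29 -0.47] 0.131
0.2 [ 0.31 -0.38] 0.127
0.3 [ 0.34 -0.28] 0.026
0.4 [ 0.37 -0.18] 0.597
0.5 [ 0.4  -0.09] 0.597
0.6 [0.43 0.01] 0.076
0.7 [0.46 0.11] 0.076
0.8 [0.48 0.2 ] 0.076
0.9 [0.51 0.3 ] 0.076
1.0 [0.54 0.4 ] 0.076
```

>>> drive_tool --pt "87 0.78 -0.91 0 0 0 0" --pt "87 0.78 -0.91 0 0 0 0" --pt "87 0.78 -0.91 0 0 0 0" --pt "87 0.78 -0.91 0 0 0 0"

```text
time_s: 0.5
position: [0.2985, -0.4237, 0.2216]
tcp_rot: [[0.909, 0.417, -0.002], [0.417, -0.909, 0.008], [0.001, -0.008, -1.0]]
force: [-0.2, 1.0, -0.6]
opening: 0.999
grasp_force: 0.0
```

>>> drive_tool --pt "87 0.78 -0.91 0 0 0 0" --pt "87 0.78 -0.91 0 0 0 0" --pt "87 0.78 -0.91 0 0 0 0" --pt "87 0.78 -0.91 0 0 0 0"

```text
time_s: 0.9
position: [0.338, -0.2875, 0.222]
tcp_rot: [[0.909, 0.417, -0.002], [0.417, -0.909, 0.005], [0.0, -0.005, -1.0]]
force: [0.1, -0.0, 0.0]
opening: 0.999
grasp_force: 0.0
```

>>> drive_tool --pt "87 0.78 -0.91 0 0 0 0" --pt "87 0.78 -0.91 0 0 0 0" --pt "87 0.78 -0.91 0 0 0 0" --pt "87 0.78 -0.91 0 0 0 0"

```text
time_s: 1.3
position: [0.3787, -0.1511, 0.2224]
tcp_rot: [[0.908, 0.418, -0.001], [0.418, -0.908, 0.002], [-0.0, -0.002, -1.0]]
force: [-0.5, -0.7, -0.5]
opening: 0.999
grasp_force: 0.0
```

>>> drive_tool --pt "87 0.78 -0.91 0 0 0 0" --pt "87 0.78 -0.91 0 0 0 0" --pt "87 0.78 -0.91 0 0 0 0" --pt "87 0.78 -0.91 0 0 0 0"

```text
time_s: 1.7
position: [0.4202, -0.014, 0.2226]
tcp_rot: [[0.908, 0.419, 0.001], [0.419, -0.908, 0.001], [0.001, -0.0, -1.0]]
force: [0.6, -0.3, -0.5]
opening: 0.997
grasp_force: 0.0
```

>>> drive_tool --pt "87 0.78 -0.91 0 0 0 0" --pt "87 0.78 -0.91 0 0 0 0" --pt "87 0.78 -0.91 0 0 0 0" --pt "87 0.78 -0.91 0 0 0 0"

```text
time_s: 2.1
position: [0.4618, 0.1235, 0.2227]
tcp_rot: [[0.909, 0.417, 0.004], [0.417, -0.909, 0.001], [0.004, 0.001, -1.0]]
force: [-0.1, -0.0, 0.0]
opening: 1.0
grasp_force: 0.0
```

>>> drive_tool --pt "87 0.78 -0.91 0 0 0 0" --pt "87 0.78 -0.91 0 0 0 0" --pt "87 0.78 -0.91 0 0 0 0" --pt "87 0.78 -0.91 0 0 0 0"

```text
time_s: 2.5
position: [0.5025, 0.2615, 0.2225]
tcp_rot: [[0.91, 0.415, 0.004], [0.415, -0.91, 0.002], [0.004, 0.0, -1.0]]
force: [-0.3, -0.3, -0.3]
opening: 0.999
grasp_force: 0.0
```

>>> drive_tool --pt "87 0.76 -0.9 0 0 0 -0.723" --pt "87 0.76 -0.9 0 0 0 -0.723" --pt "87 0.76 -0.9 0 0 0 -0.723" --pt "87 0.76 -0.9 0 0 0 -0.723" --pt "87 0.76 -0.9 0 0 0 -0.723" --pt "87 0.76 -0.9 0 0 0 -0.723" --pt "87 0.76 -0.9 0 0 0 -0.723" --pt "87 0.76 -0.9 0 0 0 -0.723"

```text
time_s: 3.3
position: [0.5394, 0.3919, 0.222]
tcp_rot: [[0.059, 0.998, -0.0], [0.998, -0.059, -0.002], [-0.002, -0.0, -1.0]]
force: [0.2, 0.6, 0.2]
opening: 0.997
grasp_force: 0.0
```

Run:
```python
from h import *
c=optics.capture("wrist"); W=cloud(c); cv2.imwrite("pics/w1.png",c["color"])
P=W.reshape(-1,3); P=P[~np.isnan(P[:,2])]
d=np.hypot(P[:,0]-.541,P[:,1]-.398)
for n,a,b,r in(("tab",.062,.085,.04),("bar",.036,.048,.08)):
    Q=P[(P[:,2]>a)&(P[:,2]<b)&(d<r)]
    if len(Q)>9: R=cv2.minAreaRect((Q[:,:2]*1000).astype(np.float32)); print(n,len(Q),np.median(Q[:,2]),R)
s=read_state(); print(s["position"],s["tcp_rot"].round(4),s["joint_positions"].round(1))
```

```text
tab 346 0.07172747554476003 ((540.2355346679688, 398.2121276855469), (39.50654220581055, 10.555197715759277), 86.49562072753906)
bar 1349 0.04191118996376538 ((540.2811279296875, 397.6690673828125), (113.97756958007812, 24.000930786132812), 87.00987243652344)
[0.53935195 0.39199698 0.22203356] [[ 6.040e-02  9.982e-01 -3.000e-04]
 [ 9.982e-01 -6.040e-02 -1.700e-03]
 [-1.800e-03 -2.000e-04 -1.000e+00]] [26.5 33.6 75.6 -0.1 70.9 30. ]
```

View pics/w1.png

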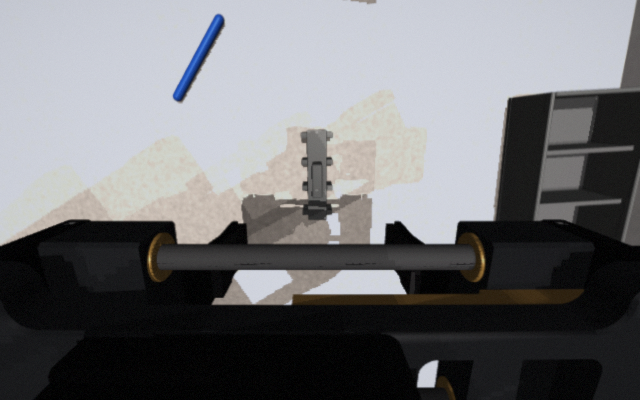

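The wrist view shows comb4 at (317,175), centred between the fingers and square to them. Its measured position agrees with the top view, so I'll descend.

>>> drive_tool --pt "87 0.05 0.01 0.5 0 0 0" --pt "87 0.05 0.01 1 0 0 0" --pt "87 0.05 0.01 1 0 0 0" --pt "87 0.05 0.01 1 0 0 0" --pt "87 0.05 0.01 1 0 0 0"

```text
time_s: 3.85
position: [0.5406, 0.3998, 0.1027]
tcp_rot: [[0.063, 0.998, 0.0], [0.998, -0.063, -0.0], [-0.0, 0.0, -1.0]]
force: [0.6, -0.5, 0.6]
opening: 0.998
grasp_force: 0.0
```

>>> drive_tool --pt "87 0 0 0.2 0 0 0" --pt "87 0 0 0.35 0 0 0" --pt "87 0 0 0.45 0 0 0" --pt "87 0 0 0.45 0 0 0" --pt "87 0 0 0.45 0 0 0"

```text
time_s: 4.35
position: [0.5402, 0.4017, 0.0499]
tcp_rot: [[0.061, 0.998, 0.002], [0.998, -0.061, 0.001], [0.001, 0.002, -1.0]]
force: [0.5, 0.1, -0.2]
opening: 0.997
grasp_force: 0.0
```

>>> drive_tool --pt "87 -0.03 0 0.03 0 0 0" --pt "87 -0.03 0 0.03 0 0 0" --pt "0 -0.03 0 0.03 0 0 0" --pt "0 -0.03 0 0.03 0 0 0" --pt "0 -0.03 0 0.03 0 0 0" --pt "0 -0.03 0 0.03 0 0 0" --pt "0 -0.03 0 0.03 0 0 0" --pt "0 -0.03 0 0.03 0 0 0"

```text
time_s: 5.15
position: [0.5388, 0.3979, 0.0449]
tcp_rot: [[0.06, 0.998, -0.0], [0.998, -0.06, 0.0], [0.0, -0.0, -1.0]]
force: [-0.3, 0.4, -0.8]
opening: 0.535
grasp_force: 0.0
```

>>> drive_tool --pt "0 0 0 0 0 0 0" --pt "0 0 0 0 0 0 0" --pt "0 0 0 0 0 0 0" --pt "0 0 0 0 0 0 0"

```text
time_s: 5.55
position: [0.5389, 0.3979, 0.045]
tcp_rot: [[0.06, 0.998, 0.0], [0.998, -0.06, 0.0], [0.0, 0.0, -1.0]]
force: [1.3, -0.3, 0.4]
opening: 0.169
grasp_force: 0.3
```

>>> drive_tool --pt "0 0 0 0 0 0 0" --pt "0 0 0 0 0 0 0" --pt "0 0 0 0 0 0 0" --pt "0 0 0 0 0 0 0" --pt "0 0 0 0 0 0 0"

```text
time_s: 6.05
position: [0.5387, 0.3978, 0.0448]
tcp_rot: [[0.06, 0.998, -0.0], [0.998, -0.06, -0.0], [-0.0, -0.0, -1.0]]
force: [1.0, -0.1, -1.8]
opening: 0.136
grasp_force: 30.0
```

>>> drive_tool --pt "0 0 0 -0.1 0 0 0" --pt "0 0 0 -0.3 0 0 0" --pt "0 0 0 -0.6 0 0 0" --pt "0 0 0 -0.9 0 0 0" --pt "0 0 0 -1 0 0 0" --pt "0 0 0 -1 0 0 0"

```text
time_s: 6.65
position: [0.5402, 0.3987, 0.1679]
tcp_rot: [[0.06, 0.998, 0.005], [0.998, -0.06, 0.003], [0.003, 0.005, -1.0]]
force: [-0.5, 0.7, -2.0]
opening: 0.137
grasp_force: 30.0
```

Held: opening 11.9 mm, 30 N. Carrying it to the tray.

>>> drive_tool --pt "0 -0.2 0.02 0 0 0 0" --pt "0 -0.5 0.04 0 0 0 0" --pt "0 -0.8 0.06 0 0 0 0" --pt "0 -0.95 0.08 0 0 0 0" --pt "0 -0.95 0.08 0 0 0 0"

```text
time_s: 7.15
position: [0.5408, 0.281, 0.1633]
tcp_rot: [[0.064, 0.998, -0.004], [0.998, -0.064, -0.001], [-0.002, -0.003, -1.0]]
force: [-0.3, 1.0, -1.8]
opening: 0.136
grasp_force: 30.0
```

>>> drive_tool --pt "0 -0.2 0.02 0 0 0 0" --pt "0 -0.5 0.04 0 0 0 0" --pt "0 -0.8 0.06 0 0 0 0" --pt "0 -0.95 0.08 0 0 0 0" --pt "0 -0.95 0.08 0 0 0 0"

```text
time_s: 7.65
position: [0.5445, 0.168, 0.1643]
tcp_rot: [[0.063, 0.998, -0.001], [0.998, -0.063, 0.0], [0.0, -0.001, -1.0]]
force: [0.4, 0.4, -2.3]
opening: 0.136
grasp_force: 30.0
```

>>> drive_tool --pt "0 -0.2 0.02 0 0 0 0" --pt "0 -0.5 0.04 0 0 0 0" --pt "0 -0.8 0.06 0 0 0 0" --pt "0 -0.95 0.08 0 0 0 0" --pt "0 -0.95 0.08 0 0 0 0"

```text
time_s: 8.15
position: [0.5478, 0.0542, 0.1646]
tcp_rot: [[0.063, 0.998, 0.001], [0.998, -0.063, 0.0], [0.0, 0.001, -1.0]]
force: [0.1, 0.9, -1.0]
opening: 0.138
grasp_force: 30.0
```

>>> drive_tool --pt "0 -0.2 0.02 0 0 0 0" --pt "0 -0.5 0.04 0 0 0 0" --pt "0 -0.8 0.06 0 0 0 0" --pt "0 -0.95 0.08 0 0 0 0" --pt "0 -0.95 0.08 0 0 0 0"

```text
time_s: 8.65
position: [0.5509, -0.06, 0.1648]
tcp_rot: [[0.062, 0.998, 0.001], [0.998, -0.062, 0.0], [0.0, 0.001, -1.0]]
force: [-0.7, 0.6, -1.2]
opening: 0.135
grasp_force: 30.0
```

>>> drive_tool --pt "0 -0.2 0.02 0 0 0 -0.1" --pt "0 -0.5 0.04 0 0 0 -0.15" --pt "0 -0.8 0.06 0 0 0 -0.2" --pt "0 -0.95 0.08 0 0 0 -0.2" --pt "0 -0.95 0.08 0 0 0 -0.2" --pt "0 -0.95 0.08 0 0 0 -0.2"

```text
time_s: 9.25
position: [0.5521, -0.1719, 0.1646]
tcp_rot: [[-0.237, 0.972, -0.001], [0.972, 0.237, 0.002], [0.002, -0.001, -1.0]]
force: [-0.5, 0.2, -1.2]
opening: 0.134
grasp_force: 30.0
```

Run:
```python
from h import *
s=read_state(); print(s["position"],s["tcp_rot"].round(4))
c=optics.capture("scene"); cv2.imwrite("pics/s1.png",c["color"])
c=optics.capture("top"); W=cloud(c)
P=W.reshape(-1,3);P=P[~np.isnan(P[:,2])]
w=cloud(optics.capture("wrist")).reshape(-1,3); w=w[~np.isnan(w[:,2])]
z0=s["position"][2]-.045
for n,A in(("top",P),("wrist",w)):
    d=np.hypot(A[:,0]-s["position"][0],A[:,1]-s["position"][1])
    Q=A[(A[:,2]>z0+.034)&(A[:,2]<z0+.048)&(d<.07)]
    if len(Q)>9: print(n,len(Q),np.median(Q[:,2])-z0,cv2.minAreaRect((Q[:,:2]*1000).astype(np.float32)))
```

```text
[ 0.55214847 -0.17194589  0.16459054] [[-2.367e-01  9.716e-01 -1.000e-03]
 [ 9.716e-01  2.367e-01  2.000e-03]
 [ 2.200e-03 -5.000e-04 -1.000e+00]]
wrist 2924 0.04275370767226429 ((549.5271606445312, -164.37802124023438), (29.00994873046875, 99.73507690429688), 13.762285232543945)
```

View pics/s1.png

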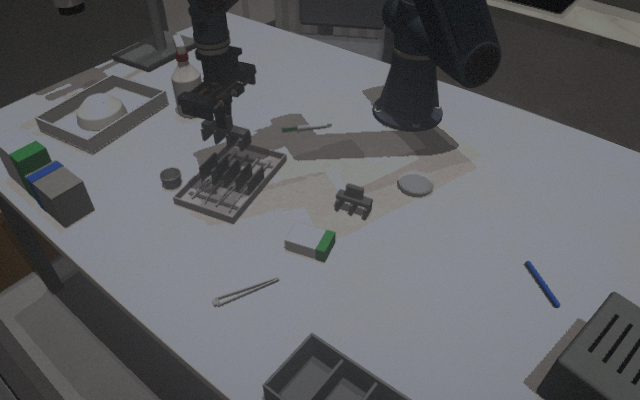

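The scene view shows comb4 hanging square over the rack at (225,135), with comb3 untouched. The wrist data put the bar end where it should be, so I'll lower it.

>>> drive_tool --pt "0 0 0 0.15 0 0 0" --pt "0 0 0 0.35 0 0 0" --pt "0 0 0 0.5 0 0 0" --pt "0 0 0 0.6 0 0 0" --pt "0 0 0 0.65 0 0 0" --pt "0 0 0 0.7 0 0 0" --pt "0 0 0 0.7 0 0 0"

```text
time_s: 10.1
position: [0.5522, -0.1737, 0.0807]
tcp_rot: [[-0.237, 0.971, -0.0], [0.971, 0.237, 0.0], [0.0, -0.0, -1.0]]
force: [-0.4, -0.1, 0.1]
opening: 0.133
grasp_force: 30.0
```

>>> drive_tool --pt "0 0 0 0.04 0 0 0" --pt "0 0 0 0.08 0 0 0" --pt "0 0 0 0.11 0 0 0" --pt "0 0 0 0.13 0 0 0" --pt "0 0 0 0.13 0 0 0" --pt "0 0 0 0.13 0 0 0"

```text
time_s: 10.7
position: [0.5523, -0.1741, 0.0653]
tcp_rot: [[-0.237, 0.971, 0.0], [0.971, 0.237, -0.0], [-0.0, 0.0, -1.0]]
force: [-0.1, 0.4, -0.1]
opening: 0.132
grasp_force: 30.0
```

>>> drive_tool --pt "0 0 0 0.01 0 0 0" --pt "0 0 0 0.02 0 0 0" --pt "0 0 0 0.03 0 0 0" --pt "0 0 0 0.03 0 0 0" --pt "0 0 0 0.03 0 0 0"

```text
time_s: 11.2
position: [0.5522, -0.174, 0.0617]
tcp_rot: [[-0.237, 0.971, -0.0], [0.971, 0.237, 0.0], [0.0, -0.0, -1.0]]
force: [-0.5, -0.2, -1.8]
opening: 0.135
grasp_force: 30.0
```

>>> drive_tool --pt "0 0 0 0.01 0 0 0" --pt "0 0 0 0.01 0 0 0" --pt "0 0 0 0.01 0 0 0"

```text
time_s: 11.5
position: [0.5522, -0.174, 0.0605]
tcp_rot: [[-0.237, 0.971, -0.0], [0.971, 0.237, 0.0], [0.0, -0.0, -1.0]]
force: [0.1, -0.1, -0.7]
opening: 0.132
grasp_force: 30.0
```

>>> drive_tool --pt "0 0 0 0.01 0 0 0" --pt "0 0 0 0.01 0 0 0" --pt "0 0 0 0.01 0 0 0"

```text
time_s: 11.8
position: [0.5523, -0.174, 0.0604]
tcp_rot: [[-0.237, 0.971, 0.0], [0.971, 0.237, -0.0], [-0.0, 0.0, -1.0]]
force: [-1.5, 1.5, 6.2]
opening: 0.138
grasp_force: 30.0
```

Contact: 6 N upward and z has stopped, so the bar is on the ribs. Opening the fingers.

>>> drive_tool --pt "87 0 0 0 0 0 0" --pt "87 0 0 0 0 0 0" --pt "87 0 0 0 0 0 0" --pt "87 0 0 0 0 0 0" --pt "87 0 0 0 0 0 0" --pt "87 0 0 0 0 0 0" --pt "87 0 0 0 0 0 0" --pt "87 0 0 0 0 0 0"

```text
time_s: 12.6
position: [0.5522, -0.174, 0.0593]
tcp_rot: [[-0.237, 0.971, -0.0], [0.971, 0.237, 0.0], [0.0, -0.0, -1.0]]
force: [0.4, -0.3, 0.9]
opening: 0.778
grasp_force: 0.0
```

>>> drive_tool --pt "87 0 0 -0.1 0 0 0" --pt "87 0 0 -0.3 0 0 0" --pt "87 0 0 -0.6 0 0 0" --pt "87 0 0 -0.9 0 0 0" --pt "87 0 0 -1 0 0 0" --pt "87 0 0 -1 0 0 0" --pt "87 0 0 -1 0 0 0"

```text
time_s: 13.3
position: [0.5515, -0.1736, 0.1787]
tcp_rot: [[-0.237, 0.971, -0.001], [0.971, 0.237, 0.001], [0.001, -0.001, -1.0]]
force: [-0.3, -0.3, -0.8]
opening: 0.997
grasp_force: 0.0
```

Run:
```python
from h import *
s=read_state(); print(s["position"],s["force"],s["grasp_force"],s["opening"])
c=optics.capture("wrist"); cv2.imwrite("pics/w2.png",c["color"]); w=cloud(c).reshape(-1,3); w=w[~np.isnan(w[:,2])]
d=np.hypot(w[:,0]-.552,w[:,1]+.172)
for a,b in((.052,.065),(.08,.1)):
    Q=w[(w[:,2]>a)&(w[:,2]<b)&(d<.07)]; print(len(Q),np.median(Q[:,2]),cv2.minAreaRect((Q[:,:2]*1000).astype(np.float32)))
c=optics.capture("top"); W=cloud(c).reshape(-1,3); Q=W[(W[:,2]>.034)&(np.hypot(W[:,0]-.455,W[:,1]-.124)<.06)&(W[:,2]<.05)]
print("comb3",cv2.minAreaRect((Q[:,:2]*1000).astype(np.float32)))
```

```text
[ 0.55150501 -0.17362533  0.17873446] [-0.26206022 -0.3251508  -0.79273942] 0.0 0.9969334574936328
1838 0.05796800619615805 ((551.5352172851562, -173.56007385253906), (24.025894165039062, 114.08971405029297), 13.673775672912598)
510 0.08780833414672878 ((551.2919311523438, -173.58395385742188), (11.50467300415039, 39.30670928955078), 13.956347465515137)
comb3 ((455.1607666015625, 124.18194580078125), (24.012962341308594, 80.75120544433594), 12.649347305297852)
```

View pics/w2.png

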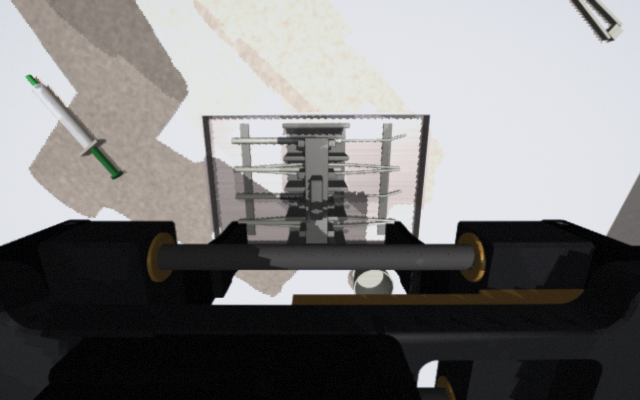

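The wrist view shows comb4 seated across the rack at (317,185). Its bar top is at 58 mm, as it should be when seated, within 2 mm of the rack centre and square. comb3 has not moved and the gripper is clear.

```bash
python3 -c "
from rig import order
print(order.hand_in())"
```

```text
the job is handed in; nothing more can be done
None
```

The four-toothed comb is seated upright and square on the tray's rack, within about 2 mm of its middle, and released; the three-toothed comb has not moved, and the job was handed in at about 13 s (the hand-in returned no verdict).

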